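# Turn the mask stand to the gold mark

### The job

Turn the mask painter's turntable by pushing its red lever post around the arc with the fingertips, gently and without gripping it, until the steel lever arm lies across the middle of the gold mark, with gold showing on both sides of the arm, not at the blue one. Leave it standing still there and draw back clear of it. Do not touch the freshly painted mask on the turntable, and leave the jar, the can and the brush where they are.

Things in the scene. Friction and masses are not known exactly. Their poses are not given: they have to be found in the camera images.
- dial_axis (a point): The turntable's vertical axis, at the top face of its fixed round black base plate (radius 190 mm, 12 mm thick, lying on the bench, with white tick lines every 10 degrees). The turning ring on it (aluminium, wooden top) has radius 95 mm and reaches 43 mm above the bench. This point's own axes turn with the ring: its -x axis points along the lever arm, z is up.
- lever_post (a point): Red upright round post on the end of the lever, 18 mm in diameter, from 26 to 95 mm above the bench; this point is on its centre line at 65 mm. It stands 205 mm from the turntable's axis, just outside the base plate. The lever arm from ring to post is a straight steel bar, 8 mm wide, 26 to 34 mm above the bench. Push the post sideways, along its arc, either way round. It moves against steady friction of about 2 N at the post and stays where it is left; there is no spring.
- ring (a joint): Angle of the turntable: 0 when the lever arm points along the stand's own -x axis (roughly towards the robot), growing anticlockwise seen from above (the post then goes towards -y when it is on the robot's side); stops at -1.35 and 1.35 rad.
- gold (a point): Gold disc, 20 mm in diameter, 5 mm high, fixed on the base plate: the mark to set. This point is the centre of its top, 17 mm above the bench, 117 to 177 mm from the axis. The lever arm passes 9 mm above it. It lies to one side of the lever's starting place, at 0.3 to 1.25 rad, left or right.
- blue (a point): Blue disc of the same size, fixed on the base plate on the other side of the lever's starting place: not the mark to set. This point is the centre of its top.
- mask_mid (a point): White and gold face mask with wet paint, lying face up on the turntable and turning with it; about 190 x 140 mm, its chin towards the lever, its nose 120 mm above the bench at the highest. This point is inside the mask, on the turntable's axis, 70 mm above the bench. Not to be touched.
- jar_mid (a point): Gold-coloured paint jar with a dark lid, 54 mm in diameter, 65 mm high, standing loose on the bench beside the base plate; this point is its centre, half-way up. To be left alone.
- can_mid (a point): Small red can, 50 mm in diameter, 85 mm high, standing loose on the bench beside the base plate; this point is its centre, half-way up. To be left alone.
- brush: Brush, 190 mm long, lying loose on the bench between the turntable and the robot; the origin is at its underside near the middle, its x axis runs along it. To be left alone.

How it is judged:
By the outcome, as a careful person would: the job done as asked, in the order asked, and still so for the second after the job is handed in, with the robot touching nothing.
It also fails if it takes over 38 s, if anything falls off the work surface, if the arm or the gripper's body presses on something with over 40 N, if the wrist force passes 120 N, or if a joint passes its speed limit or range.

### The arm

A 7-joint arm with a two-finger parallel gripper is mounted at the origin on the work surface. World frame = base frame: x ahead of the robot, y to its left, z up, the work surface at z = 0. Lengths are in m, angles in rad, forces in N, time in s.
With the tool pointing down it reaches from about 0.425 to 0.925 m from the base axis. Payload 6.8 kg.
Tool frame: the origin (TCP) lies midway between the tips of the shut fingers; the grasp point (between the pads) lies 19 mm behind it; x points along the fingers, z is the direction in which the jaws open and shut, and the axes are right-handed (so a half turn about x gives the same grasp; the last joint's range is limited). The gripper opens to 85 mm and grips with 20 to 120 N. Pads are 22 mm wide; open, the fingers measure 114 mm over their backs; the gripper's body (76 mm by 85 mm) begins 54 mm behind the grasp point. The pads swing forward as they close: fully open they stand 13 mm farther back than shut.
Start: joints at [-1.376, 0.477, 0.022, 1.555, -0.011, 1.109, -0.083], TCP at [0.201, 0.644, 0.231] pointing down, gripper open.
Joint ranges: [-2.96, 2.96], [-0.34, 2.1], [-1.41, 1.46], [0.24, 2.44], [-1.37, 4.51], [0.17, 1.92], [-2.96, 2.96]. Speed limits (rad/s): [2.39, 2.39, 3.14, 3.14, 3.14, 3.14, 3.14].

### API

Orientations are given as a unit quaternion [w, x, y, z].
In Python, from station import bot gives the robot as it stands. The module is installed in compiled form; this text tells all that it offers.
- The arm moves only by the shell command python3 -m jog 'ROWS' [FORCE]. ROWS is text: rows parted by semicolons, each of 7 numbers parted by spaces: the shift along the tool's x, y, z in mm, then the turn, a rotation vector about the tool's x, y, z in units of 6 degrees (1.0 is 6 degrees), then the finger opening in mm, from 0 to 85.4. A call has 1 to 5 rows; each row shifts and turns the commanded pose from where the row before left it, along the tool's axes as they then stand; what a row does not reach is not made up. A row lasts 1/10 s, in which the tool goes at most 50 mm and 8.59 degrees, less where a joint would pass 70% of its speed; a pose out of reach is approached as far as the arm can. A call with a gripper value outside its range is refused whole. The fingers move at their own pace and stop on an object; FORCE is the grip in N (left out, the last holds). Time passes only in rows, so rows that do not move let the fingers close. It gives the time, the measured TCP pose, the force and the opening at its end, in the units of the state.
- bot.get_obs(): the state, without advancing time (a new reading comes with each control period).
- bot.read_camera(name): name is "scene" or "side" or "wrist"; returns (picture, depth): 480x640x3 uint8, red, green, blue; 480x640 float32, m along the optical axis (not along the pixel's ray), 0 where there is no reading.
- bot.calibration(name): a dict with "fx", "fy", "cx", "cy" (pixels), "T" (4x4, takes a point from camera to world coordinates). Camera axes: x right, y up, looking along -z (the intrinsics and any distortion apply to the point x, -y, -z); pixel columns grow to the right and rows downward; lengths in m; the calibration is good to about 2 mm. A picture is of the moment at which its call begins: read the wrist's pose just before it. calibration takes no time and is no camera call; for the wrist camera it gives the pose at the moment of the call.
- bot.hand_in(): hands the job in, once; it reports no verdict.
The state is a dict: "t": time; "q": joint angles; "joint_vel": joint speeds; "joint_torque": joint torques, N m; "eef_pos": TCP position; "tool_rot": TCP orientation; "contact_force": force on the tool from outside, world axes, zero at the start; "torque": the same for the moment, N m; "gripper_width": opening from 0.0 (shut) to 1.0 (fully open).
Only numpy, scipy, OpenCV 4.12 (cv2) and the standard library are available. Lean on these libraries where they do the work, as an engineer would, in place of code of your own. Each camera call takes 0.05 s, during which the arm holds its last target.

## Working session

There is one attempt and no reset: what is moved stays moved. The work goes in short steps, Python scripts to look and compute and a shell command to move; the robot and the scene stay as the last step left them, time stands still between calls to the robot, and variables do not carry over. Pictures are saved under pics/ and viewed, and the job is handed in when it is done.

```bash
mkdir -p pics; python3 - <<'E'
from station import bot
import cv2,numpy as np
o=bot.get_obs();print({k:np.round(v,3).tolist() for k,v in o.items()})
for n in("scene","side"):
    c=bot.calibration(n);print(n,c)
    p,d=bot.read_camera(n)
    cv2.imwrite(f"pics/{n}0.png",p[:,:,::-1]);np.save(f"{n}0.npy",d)
E
```

```text
{'t': 0.0, 'q': [-1.376, 0.478, 0.022, 1.556, -0.012, 1.109, -0.083], 'joint_vel': [-0.001, -0.001, 0.0, -0.002, 0.0, 0.001, 0.002], 'joint_torque': [-0.0, -59.643, 1.607, -28.119, 0.012, 0.009, 0.0], 'eef_pos': [0.201, 0.644, 0.23], 'tool_rot': [0.569, -0.419, 0.57, 0.418], 'contact_force': [-0.248, 1.344, -0.4], 'torque': [0.006, -0.01, 0.003], 'gripper_width': 1.003}
scene {'fx': 478.7751286425419, 'fy': 478.7751286425419, 'cx': 313.97778829907304, 'cy': 238.45677395428328, 'T': array([[ 0.50457388, -0.68903515,  0.52022664,  1.01851124],
       [ 0.86328018,  0.41126711, -0.29258621, -0.22347205],
       [-0.01234992,  0.59673271,  0.80234503,  0.74464787],
       [ 0.        ,  0.        ,  0.        ,  1.        ]])}
side {'fx': 589.876381063796, 'fy': 589.876381063796, 'cx': 317.5078945217815, 'cy': 241.1465671959781, 'T': array([[ 0.9284801 ,  0.25145399, -0.27330494,  0.27090781],
       [-0.37137907,  0.63164352, -0.68051749, -0.68804717],
       [ 0.00151246,  0.73334669,  0.67985318,  0.78988892],
       [ 0.        ,  0.        ,  0.        ,  1.        ]])}
```

View pics/scene0.png

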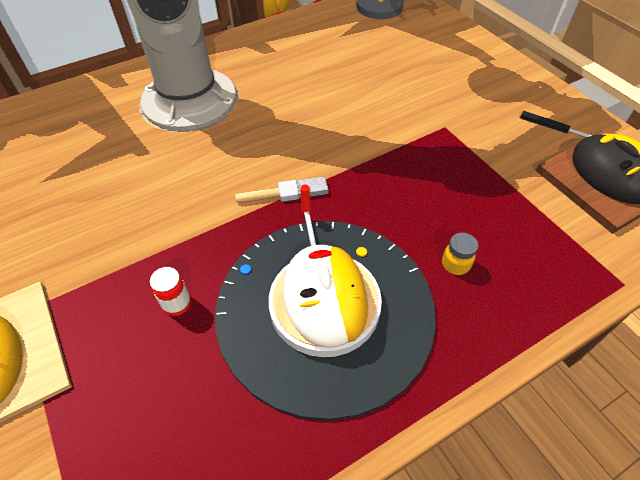

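View pics/side0.png

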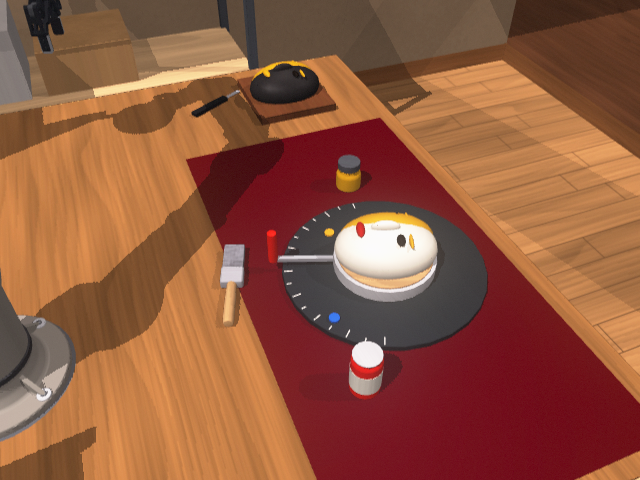

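Scene picture: post top at about (305,187), gold (362,252), blue (246,269), brush (285,190) close to the robot side of the post, jar (460,255), can (171,292). In the side picture the post is at (272,247), gold (329,233) and blue (334,317). Now I'll turn these into positions.

```bash
cat > h.py <<'E'
import numpy as np,cv2
from station import bot
def ray(n,u,v,z,c=None):
    c=c or bot.calibration(n);T=c["T"]
    d=T[:3,:3]@np.array([(u-c["cx"])/c["fx"],-(v-c["cy"])/c["fy"],-1.]);o=T[:3,3]
    return o+d*(z-o[2])/d[2]
def mask(p,col,box=None):
    h=cv2.cvtColor(p,cv2.COLOR_BGR2HSV)
    lo,hi=dict(gold=((20,150,120),(32,255,255)),blue=((95,150,100),(120,255,255)),red=((0,220,150),(4,255,255)))[col]
    m=cv2.inRange(h,lo,hi)
    if box:
        k=np.zeros_like(m);u0,v0,u1,v1=box;k[v0:v1,u0:u1]=1;m*=k
    return m
E
python3 - <<'E'
from h import *
B=dict(scene=dict(gold=(350,243,372,260),blue=(236,260,256,278),red=(295,180,315,215)),side=dict(gold=(321,226,338,240),blue=(325,310,343,326),red=(264,228,280,264)))
for n in B:
    p=cv2.imread(f"pics/{n}0.png")
    for k,b in B[n].items():
        m=mask(p,k,b);v,u=np.nonzero(m)
        if len(u)==0: print(n,k,"none");continue
        print(n,k,len(u),u.mean().round(1),v.mean().round(1),v.min(),v.max(), ray(n,u.mean(),v.mean(),.0165 if k!='red' else .065).round(4))
    # base plate: dark region, rectified to z=.012 plane
    d=np.load(f"{n}0.npy")
    g=p.max(axis=2);m=((g<75)&(p[:,:,2].astype(int)-p[:,:,1]<20)).astype(np.uint8)
    nl,l,s,_=cv2.connectedComponentsWithStats(m)
    i=1+s[1:,4].argmax() ; print(s[i])
    c=max(cv2.findContours((l==i).astype(np.uint8),cv2.RETR_EXTERNAL,cv2.CHAIN_APPROX_NONE)[0],key=len)[:,0]
    c=cv2.convexHull(c)[:,0]
    P=np.array([ray(n,a,b,.012)[:2] for a,b in c])
    from scipy.optimize import least_squares
    f=least_squares(lambda x:np.hypot(*(P-x[:2]).T)-x[2],[.68,0,.19],loss='soft_l1',f_scale=.002);print('base',f.x.round(4),np.abs(f.fun).mean())
E
python3 - <<'E'
import cv2
for n,b in(("scene",(220,165,420,315)),("side",(215,190,375,330))):
    p=cv2.imread(f"pics/{n}0.png");u,v,w,x=b
    cv2.imwrite(f"pics/{n}0c.png",cv2.resize(p[v:x,u:w],None,fx=4,fy=4,interpolation=cv2.INTER_CUBIC))
E
```

```text
scene gold 78 360.8 251.4 247 259 [0.6166 0.1015 0.0165]
scene blue 95 245.1 268.9 264 274 [ 0.5417 -0.1     0.0165]
scene red 209 305.0 198.4 185 212 [0.4878 0.0573 0.065 ]
[ 573  135   67   69 2777]
base [-1228.9745 -1613.138   2028.8896] 0.04190261665429528
side gold 44 329.0 231.7 229 234 [0.6129 0.1031 0.0165]
side blue 93 333.8 317.4 312 322 [ 0.5369 -0.1002  0.0165]
side red 63 270.2 236.6 230 256 [0.4867 0.0808 0.065 ]
[  282   202   205   148 11923]
base [ 0.6719 -0.0173  0.1896] 0.0008226506407424218
```

View pics/scene0c.png

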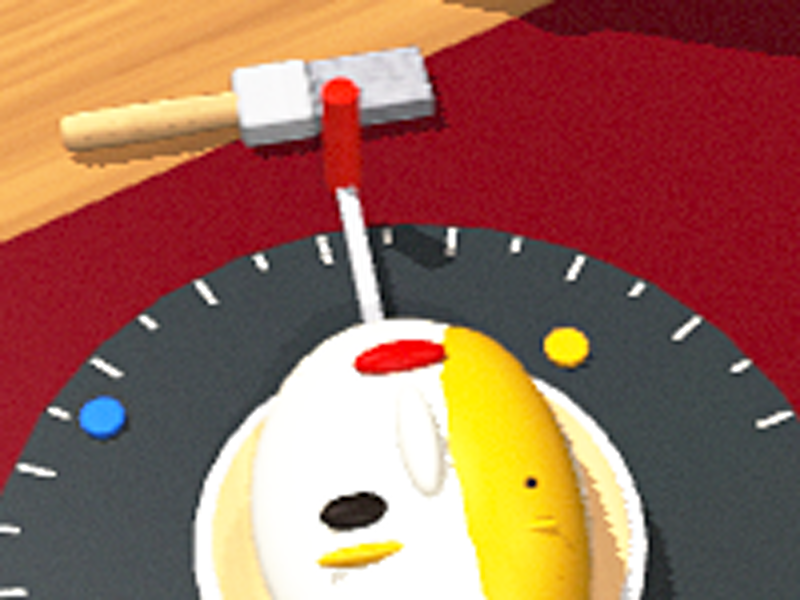

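```bash
python3 - <<'E'
from h import *
from scipy.optimize import least_squares
print('post top scene',ray('scene',305.2,188,.095).round(4),'side',ray('side',272,232.5,.095).round(4))
p=cv2.imread("pics/scene0.png").astype(int)
m=((p.max(2)<85)&(p[:,:,2]-p[:,:,1]<8)).astype(np.uint8); m[:215]=0;m[415:]=0;m[:,:205]=0;m[:,440:]=0
c=cv2.convexHull(np.argwhere(cv2.morphologyEx(m,cv2.MORPH_OPEN,np.ones((3,3))))[:,::-1].astype(np.int32))[:,0]
P=np.array([ray('scene',a,b,.012)[:2] for a,b in c])
f=least_squares(lambda x:np.hypot(*(P-x[:2]).T)-x[2],[.68,0,.19],loss='soft_l1',f_scale=.002);print('base',f.x.round(4),np.abs(f.fun).mean())
for nm,a in dict(jar=('scene',(463,242,.065)),can=('scene',(165,276,.085)),bA=('scene',(237,197,.01)),bB=('scene',(327,186,.015)),bC=('scene',(281,200,.015)),bD=('scene',(324,178,.015))).items(): print(nm,ray(a[0],*a[1]).round(3))
# height around brush / mask from depth
c=bot.calibration('scene');d=np.load('scene0.npy');v,u=np.mgrid[:480,:640]
X=np.stack([(u-c['cx'])/c['fx']*d,-(v-c['cy'])/c['fy']*d,-d],-1)@c['T'][:3,:3].T+c['T'][:3,3]
z=X[...,2]
b=X[175:205,235:330].reshape(-1,3);b=b[(b[:,2]>.008)&(b[:,2]<.05)];print('brush',b.min(0).round(3),b.max(0).round(3))
E
```

```text
post top scene [0.4894 0.0578 0.095 ] side [0.4841 0.0579 0.095 ]
base [ 0.679  -0.0147  0.188 ] 0.0009457680814002083
jar [0.718 0.245 0.065]
can [ 0.532 -0.23   0.085]
bA [ 0.37  -0.038  0.01 ]
bB [0.443 0.134 0.015]
bC [0.428 0.034 0.015]
bD [0.42  0.14  0.015]
brush [ 0.366 -0.045  0.008] [0.452 0.14  0.022]
```

```bash
python3 - <<'E'
import cv2
n,b="side",(215,190,375,330)
p=cv2.imread(f"pics/{n}0.png");u,v,w,x=b
cv2.imwrite(f"pics/{n}0d.png",cv2.resize(p[v:x,u:w],None,fx=4,fy=4,interpolation=cv2.INTER_CUBIC))
E
```

```text
(no output)
```

View pics/side0c.png

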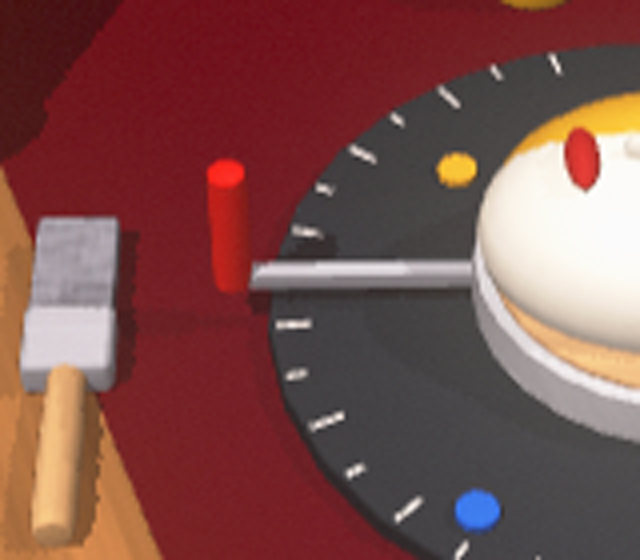

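```bash
cat >> h.py <<'E'
from scipy.spatial.transform import Rotation as R
AX=np.array([.6765,-.016])
def P(a,r=.205,back=0):
    a=np.radians(a);return AX+r*np.array([-np.cos(a),np.sin(a)])-back*np.array([np.sin(a),np.cos(a)])
def Rt(a,s=1):
    # x down, z along tangent*s
    a=np.radians(a);x=np.array([0,0,-1.]);z=s*np.array([np.sin(a),np.cos(a),0]);return R.from_matrix(np.c_[x,np.cross(z,x),z])
def delta(p,rot,o=None):
    o=o or bot.get_obs();q=o["tool_rot"];r=R.from_quat([q[1],q[2],q[3],q[0]])
    print('t',round(o['t'],2),'pos',np.round(o['eef_pos'],4),'F',np.round(o['contact_force'],1))
    print('shift mm in current axes',(r.inv().apply(np.asarray(p)-o["eef_pos"])*1000).round(1),'turn units',((r.inv()*rot).as_rotvec(degrees=True)/6).round(2))
    print('shift in target axes',(rot.inv().apply(np.asarray(p)-o["eef_pos"])*1000).round(1))
E
python3 - <<'E'
from h import *
o=bot.get_obs();q=o["tool_rot"];print(R.from_quat([q[1],q[2],q[3],q[0]]).as_matrix().round(3))
a=21.5;g=np.array([.615,.102])-AX;print('gold ang',np.degrees(np.arctan2(g[1],-g[0])),np.hypot(*g))
for s in(1,-1):
    print(s);delta([*P(a,back=.055),.2],Rt(a,s),o)
E
```

```text
[[-0.    -0.955  0.298]
 [-0.002  0.298  0.955]
 [-1.    -0.    -0.002]]
gold ang 62.47208519728579 0.13306483382171264
1
t 0.1 pos [0.2011 0.6438 0.2304] F [ 0.4  0.8 -0. ]
shift mm in current axes [  31.4 -442.  -528. ] turn units [ 0.69 -0.02  0.  ]
shift in target axes [  30.4 -479.1 -494.6]
-1
t 0.1 pos [0.2011 0.6438 0.2304] F [ 0.4  0.8 -0. ]
shift mm in current axes [  31.4 -442.  -528. ] turn units [-2.931e+01 -0.000e+00 -2.000e-02]
shift in target axes [ 30.4 479.1 494.6]
```

```bash
python3 -m jog '0 -29 -35 0.7 0 0 0; 0 -29 -35 0 0 0 0; 0 -29 -35 0 0 0 0; 0 -29 -35 0 0 0 0; 0 -29 -35 0 0 0 0' 20
python3 -m jog '0 -30 -35 0 0 0 0; 0 -30 -35 0 0 0 0; 0 -30 -35 0 0 0 0; 0 -30 -35 0 0 0 0; 0 -30 -35 0 0 0 0'
python3 -c "
from h import *
delta([*P(21.5,back=.055),.2],Rt(21.5))"
```

```text
t: 0.6
eef_pos: [0.2753, 0.4273, 0.2309]
tool_rot: [0.584, -0.398, 0.585, 0.398]
contact_force: [0.6, -0.0, 0.2]
gripper_width: 0.147
t: 1.1
eef_pos: [0.3503, 0.2096, 0.2312]
tool_rot: [0.585, -0.398, 0.585, 0.398]
contact_force: [-0.7, 0.7, 0.1]
gripper_width: 0.002
t 1.1 pos [0.3503 0.2096 0.2312] F [-0.7  0.7  0.1]
shift mm in current axes [  31.2 -181.3 -145.2] turn units [-0.01  0.   -0.  ]
shift in target axes [  31.2 -181.2 -145.4]
```

```bash

python3 -m jog '0 -36 -29 0 0 0 0; 0 -36 -29 0 0 0 0; 0 -36 -29 0 0 0 0; 0 -36 -29 0 0 0 0; 0 -37 -29 0 0 0 0'
python3 - <<'E'
from h import *
delta([*P(21.5,back=.055),.055],Rt(21.5))
p,d=bot.read_camera('wrist');cv2.imwrite('pics/w1.png',p[:,:,::-1])
p,d=bot.read_camera('side');cv2.imwrite('pics/s1.png',p[:,:,::-1])
E
```

```text
t: 1.6
eef_pos: [0.4656, 0.0085, 0.2313]
tool_rot: [0.585, -0.398, 0.584, 0.398]
contact_force: [1.3, 1.5, 0.2]
gripper_width: -0.002
t 1.6 pos [0.4656 0.0085 0.2313] F [1.3 1.5 0.2]
shift mm in current axes [176.3  -0.2  -0.6] turn units [-0.01  0.   -0.  ]
shift in target axes [176.3  -0.2  -0.5]
```

View pics/w1.png

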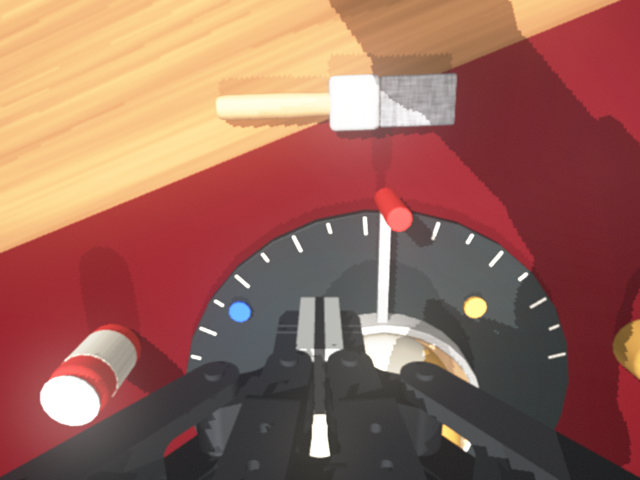

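View pics/s1.png

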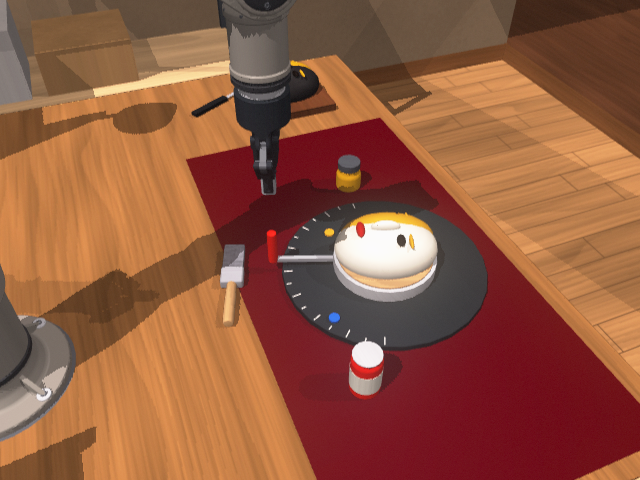

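The wrist picture shows the post (395,215) to the right of the shut fingertips, with gold (475,307) beyond it. The side picture shows the fingers above clear bench, with the brush well below. Next I descend behind the post.

```bash

python3 -m jog '42 0 0 0 0 0 0; 42 0 0 0 0 0 0; 42 0 0 0 0 0 0; 30 0 0 0 0 0 0; 13 0 0 0 0 0 0'
python3 - <<'E'
from h import *
delta([*P(21.5,back=.03),.062],Rt(21.5))
p,d=bot.read_camera('side');cv2.imwrite('pics/s2.png',cv2.resize(p[130:330,180:440,::-1],None,fx=3,fy=3))
E
```

```text
t: 2.2
eef_pos: [0.4631, 0.0104, 0.0597]
tool_rot: [0.583, -0.397, 0.586, 0.399]
contact_force: [-1.3, -0.0, 0.1]
gripper_width: -0.002
t 2.2 pos [0.4631 0.0104 0.0597] F [-1.3 -0.   0.1]
shift mm in current axes [-2.4 -3.2 23.6] turn units [-0.   -0.03 -0.04]
shift in target axes [-2.3 -3.3 23.6]
```

View pics/s2.png

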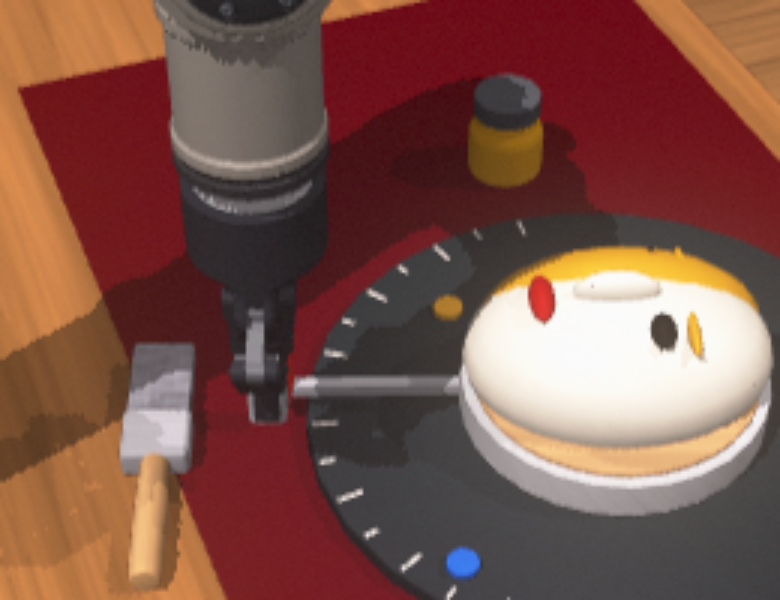

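Fingers stand just behind the post, clear of brush and plate. Approaching, then going round the arc slowly.

```bash

python3 -m jog '0 -3 8 0 0 0 0; 0 0 8 0 0 0 0; 0 0 6 0 0 0 0; 0 0 4 0 0 0 0; 0 0 4 0 0 0 0'
python3 -m jog '0 0.7 5 0.3 0 0 0; 0 0.7 7 0.33 0 0 0; 0 0.7 7 0.33 0 0 0; 0 0.7 7 0.33 0 0 0; 0 0.7 7 0.33 0 0 0'
python3 - <<'E'
from h import *
delta([*P(35,back=.023),.062],Rt(35))
p,d=bot.read_camera('scene');cv2.imwrite('pics/c3.png',cv2.resize(p[140:340,200:460,::-1],None,fx=3,fy=3))
E
```

```text
t: 2.75
eef_pos: [0.4796, 0.0376, 0.063]
tool_rot: [0.585, -0.398, 0.584, 0.398]
contact_force: [-1.1, -1.4, 1.3]
gripper_width: 0.0
t: 3.25
eef_pos: [0.4899, 0.068, 0.0625]
tool_rot: [0.616, -0.346, 0.617, 0.346]
contact_force: [-2.1, -2.4, 1.8]
gripper_width: 0.001
t 3.25 pos [0.4899 0.068  0.0625] F [-2.1 -2.4  1.8]
shift mm in current axes [ 0.5  3.  15.4] turn units [ 0.6  -0.01 -0.  ]
shift in target axes [ 0.5  4.  15.2]
```

View pics/c3.png

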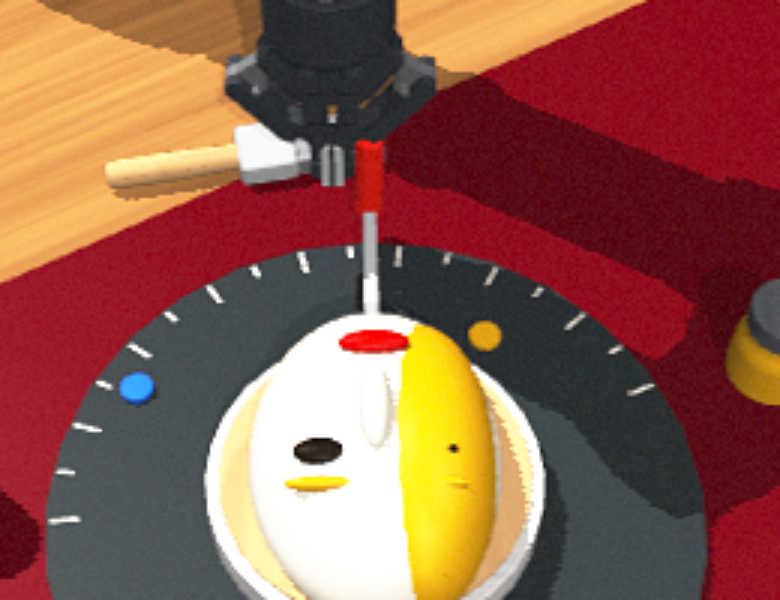

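```bash
python3 - <<'E'
from h import *
q=ray('scene',323.3,188.9,.095)[:2];print(q)
d=q-AX;a=np.degrees(np.arctan2(d[1],-d[0]));print('ang',a,np.hypot(*d))
o=bot.get_obs();e=Rt(a).inv().apply(o['eef_pos']-[*q,.062]);print('tcp in post frame',e)
E
```

```text
[0.50838048 0.08517659]
ang 31.04009497274469 0.19621640141434396
tcp in post frame [-0.00053808  0.00708979 -0.02266713]
```

```bash

python3 -m jog '0 0.9 7.2 0.33 0 0 0; 0 0.9 7.2 0.33 0 0 0; 0 0.9 7.2 0.33 0 0 0; 0 0.9 7.2 0.33 0 0 0; 0 0.9 7.2 0.33 0 0 0'
python3 -m jog '0 0.8 7.2 0.33 0 0 0; 0 0.8 7.2 0.33 0 0 0; 0 0.8 7.2 0.33 0 0 0; 0 0.8 7 0.33 0 0 0; 0 0.6 5 0.25 0 0 0'
python3 - <<'E'
from h import *
o=bot.get_obs();d=o['eef_pos'][:2]-AX;print(np.degrees(np.arctan2(d[1],-d[0]))+6.26,np.hypot(*d))
delta([*P(62.5,back=.0225),.062],Rt(62.5))
for n in('scene','side'):
  p,_=bot.read_camera(n);cv2.imwrite(f'pics/{n}4.png',p[:,:,::-1])
p=cv2.imread('pics/scene4.png');cv2.imwrite('pics/c4.png',cv2.resize(p[140:340,220:480],None,fx=3,fy=3))
p=cv2.imread('pics/side4.png');cv2.imwrite('pics/d4.png',cv2.resize(p[130:330,200:460],None,fx=3,fy=3))
E
```

```text
t: 3.8
eef_pos: [0.5072, 0.0997, 0.0625]
tool_rot: [0.644, -0.292, 0.644, 0.292]
contact_force: [-1.4, -2.3, 0.4]
gripper_width: 0.0
t: 4.3
eef_pos: [0.5282, 0.1264, 0.0624]
tool_rot: [0.666, -0.238, 0.666, 0.238]
contact_force: [-0.6, -1.9, 1.0]
gripper_width: -0.001
50.10098383352622 0.2055507664885755
t 4.3 pos [0.5282 0.1264 0.0624] F [-0.6 -1.9  1. ]
shift mm in current axes [ 0.4  1.2 44.4] turn units [ 1.97 -0.    0.  ]
shift in target axes [ 0.4 10.3 43.3]
```

View pics/c4.png

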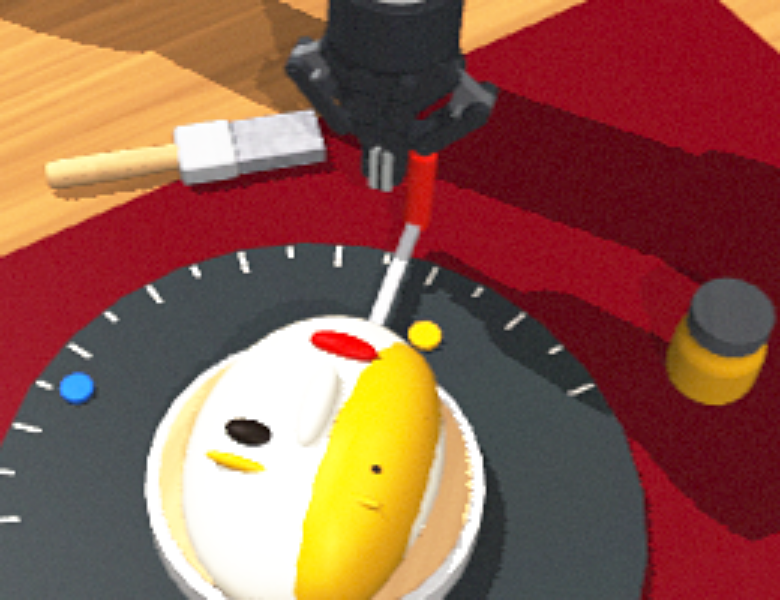

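View pics/d4.png

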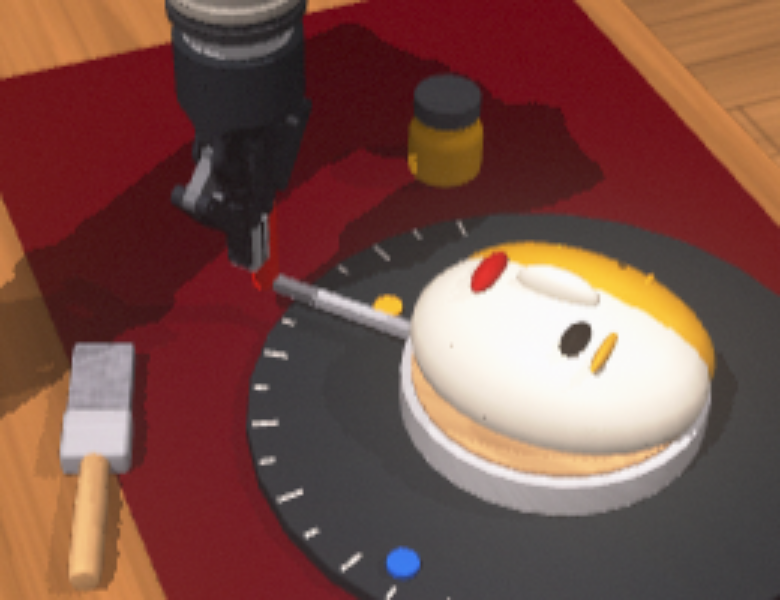

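The arm is at about 50°, clear of everything, and gold is still about 12° ahead. I'll go about 10° further, slowing down.

```bash

python3 -m jog '0 0.8 7 0.33 0 0 0; 0 0.8 7 0.33 0 0 0; 0 0.8 7 0.33 0 0 0; 0 0.7 6 0.29 0 0 0; 0 0.6 5 0.24 0 0 0'
python3 -m jog '0 0.3 3 0.14 0 0 0; 0 0.2 2 0.1 0 0 0; 0 0 0 0 0 0 0'
cat > look.py <<'E'
import sys
from h import *
k=sys.argv[1]
o=bot.get_obs();d=o['eef_pos'][:2]-AX;print(np.degrees(np.arctan2(d[1],-d[0]))+6.26,np.hypot(*d))
delta([*P(62.5,back=.0225),.062],Rt(62.5))
out=[]
for n,b in(('scene',(310,195,410,270)),('side',(260,180,360,255))):
  p,_=bot.read_camera(n);cv2.imwrite(f'pics/{n}{k}.png',p[:,:,::-1]);u,v,w,x=b
  out.append(cv2.resize(p[v:x,u:w,::-1],None,fx=7.5,fy=7.5,interpolation=cv2.INTER_CUBIC))
for n,i in zip('ab',out):cv2.imwrite(f'pics/z{k}{n}.png',i)
E
python3 look.py 5
```

```text
t: 4.9
eef_pos: [0.5519, 0.1482, 0.0622]
tool_rot: [0.682, -0.184, 0.683, 0.184]
contact_force: [-0.9, -2.2, 0.1]
gripper_width: 0.002
t: 5.2
eef_pos: [0.5563, 0.1516, 0.0623]
tool_rot: [0.685, -0.176, 0.685, 0.176]
contact_force: [-0.4, -1.0, 0.2]
gripper_width: 0.0
60.602029851024525 0.20621750859490193
t 5.2 pos [0.5563 0.1516 0.0623] F [-0.4 -1.   0.2]
shift mm in current axes [0.3 0.7 6.8] turn units [0.23 0.   0.  ]
shift in target axes [0.3 0.9 6.8]
```

View pics/z5a.png

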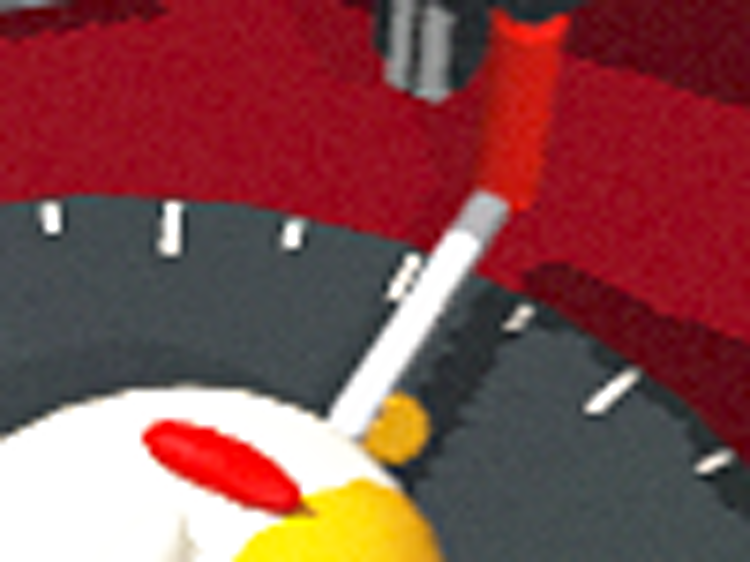

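View pics/z5b.png

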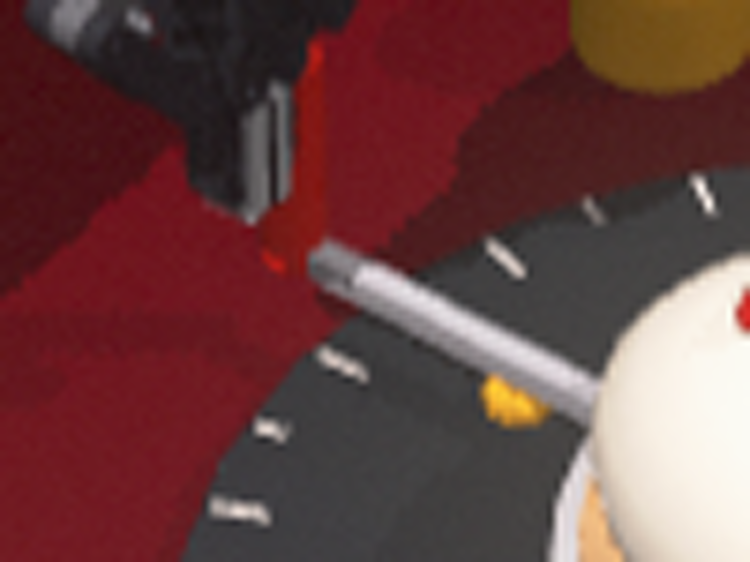

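```bash
cat > arm.py <<'E'
import sys
from h import *
k=sys.argv[1]
G=dict(scene=np.array([.6166,.1015]),side=np.array([.6129,.1031]))  # measured before at z .0165 (hue centroid)
A=dict(scene=np.array([.679,-.0147]),side=np.array([.6719,-.0173]))
B=dict(scene=[float(x) for x in sys.argv[2:6]],side=[float(x) for x in sys.argv[6:10]])
for n in B:
    p=cv2.imread(f'pics/{n}{k}.png');h=cv2.cvtColor(p,cv2.COLOR_BGR2HSV)
    u0,v0,u1,v1=B[n]
    # pixels near given rough line, bright & unsaturated
    vv,uu=np.nonzero((h[...,1]<60)&(h[...,2]>120))
    t=((uu-u0)*(u1-u0)+(vv-v0)*(v1-v0))/((u1-u0)**2+(v1-v0)**2)
    dist=abs((uu-u0)*(v1-v0)-(vv-v0)*(u1-u0))/np.hypot(u1-u0,v1-v0)
    s=(t>0)&(t<1)&(dist<4.5)
    for z in(.034,.030):
        Q=np.array([ray(n,a,b,z)[:2] for a,b in zip(uu[s],vv[s])])
        vx,vy,x,y=cv2.fitLine(Q.astype(np.float32),cv2.DIST_L2,0,.001,.001).ravel()
        if vx>0:vx,vy=-vx,-vy
        nrm=np.array([vy,-vx])  # towards larger angle? sign printed via axis
        w=(Q-[x,y])@nrm
        f=lambda P:float((P-[x,y])@nrm)*1000
        print(n,z,len(Q),'ang',np.degrees(np.arctan2(vy,-vx)).round(2),'width',np.ptp(w).round(4),'gold off line mm',round(f(G[n]),1),'axis off',round(f(A[n]),1),'normal',nrm.round(2))
        g=G[n]-A[n];print('   gold ang',np.degrees(np.arctan2(g[1],-g[0])).round(2))
E
python3 arm.py 5 358 250 372 226 309 217 336 231
```

```text
scene 0.034 157 ang 59.94 width 0.0126 gold off line mm 3.8 axis off -0.4 normal [0.87 0.5 ]
   gold ang 61.76
scene 0.03 157 ang 59.94 width 0.0127 gold off line mm 4.9 axis off 0.7 normal [0.87 0.5 ]
   gold ang 61.76
side 0.034 184 ang 61.81 width 0.0167 gold off line mm 6.9 axis off 2.0 normal [0.88 0.47]
   gold ang 63.89
side 0.03 184 ang 61.81 width 0.0168 gold off line mm 3.4 axis off -1.5 normal [0.88 0.47]
   gold ang 63.89
```

Scene and side views agree: the arm is 1.8–2.1° short of the gold (4–5 mm at the disc). I'll advance by 7 mm at the post.

```bash

python3 -m jog '0 0.3 2.5 0.11 0 0 0; 0 0.2 2.5 0.11 0 0 0; 0 0.1 1.5 0.07 0 0 0; 0 0 0 0 0 0 0; 0 0 0 0 0 0 0'
python3 look.py 6; python3 arm.py 6 360 250 375 226 310 214 336 230
```

```text
t: 5.8
eef_pos: [0.5618, 0.1552, 0.0623]
tool_rot: [0.688, -0.166, 0.687, 0.166]
contact_force: [-0.7, -0.5, -0.7]
gripper_width: 0.001
62.43782692736843 0.20609436052447214
t 5.8 pos [0.5618 0.1552 0.0623] F [-0.7 -0.5 -0.7]
shift mm in current axes [0.3 0.2 0.2] turn units [-0.06  0.01  0.  ]
shift in target axes [0.3 0.2 0.2]
scene 0.034 153 ang 62.54 width 0.0105 gold off line mm -0.5 axis off 1.3 normal [0.89 0.46]
   gold ang 61.76
scene 0.03 153 ang 62.54 width 0.0106 gold off line mm 0.7 axis off 2.4 normal [0.89 0.46]
   gold ang 61.76
side 0.034 184 ang 63.15 width 0.0162 gold off line mm 2.7 axis off 0.9 normal [0.89 0.45]
   gold ang 63.89
side 0.03 184 ang 63.15 width 0.0163 gold off line mm -0.8 axis off -2.6 normal [0.89 0.45]
   gold ang 63.89
```

View pics/z6a.png

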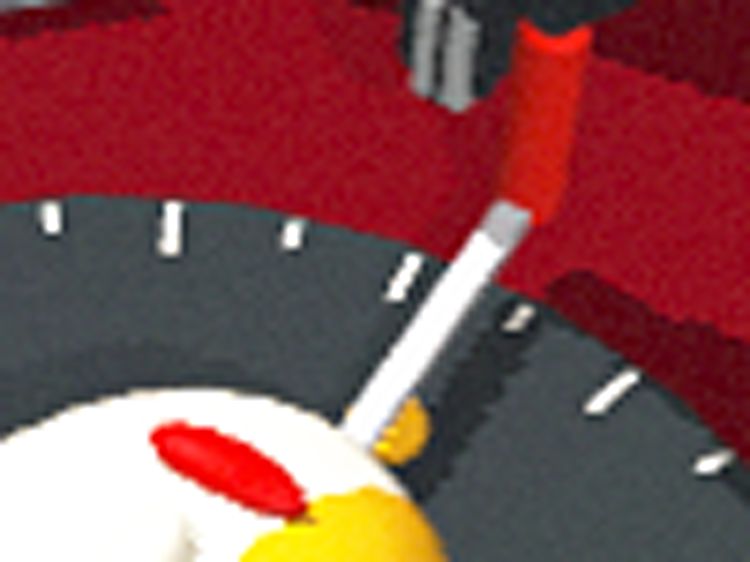

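View pics/z6b.png

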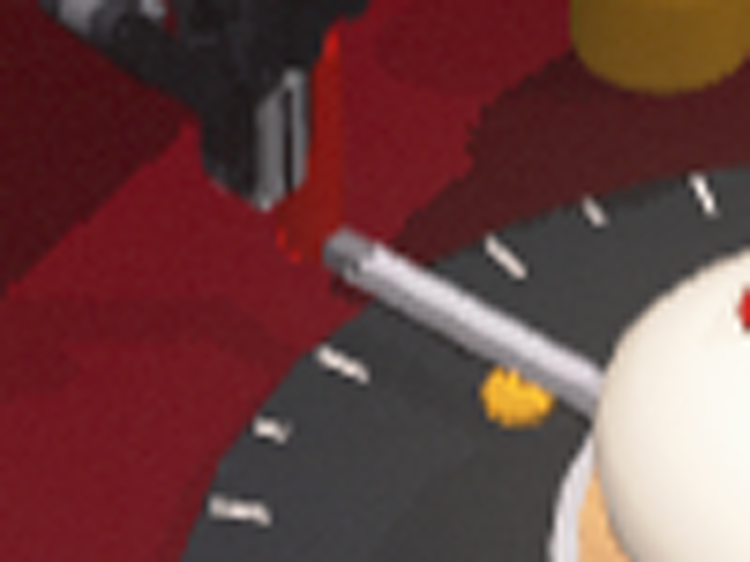

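Both views now show the arm within about 1° of the gold centre. I'll draw back and check with the wrist camera from above.

```bash

python3 -m jog '0 0 -5 0 0 0 0; 0 0 -15 0 0 0 0; 0 0 -20 0 0 0 0; -30 0 -10 0 0 0 0; -40 0 0 0 0 0 0'
python3 -m jog '-45 0 0 0 0 0 0; -45 0 0 0 0 0 0; 0 0 0 0 0 0 0'
python3 look.py 7; python3 arm.py 7 360 250 375 226 310 214 336 230
python3 - <<'E'
from h import *
c=bot.calibration('wrist');np.save('w7c.npy',np.array([c['fx'],c['fy'],c['cx'],c['cy']]));np.save('w7T.npy',c['T']);p,_=bot.read_camera('wrist');cv2.imwrite('pics/w7.png',p[:,:,::-1]);print(c['T'].round(3))
for n,s in(('scene',(361,251)),('side',(329,232))):
    p=cv2.imread(f'pics/{n}0.png');h=cv2.cvtColor(p,cv2.COLOR_BGR2HSV)
    m=cv2.inRange(h,(15,140,110),(32,255,255));nl,l,st,ce=cv2.connectedComponentsWithStats(m,connectivity=4)
    i=l[s[1],s[0]];print(n,st[i],ce[i].round(2),ray(n,*ce[i],.0165).round(4))
E
```

```text
t: 6.4
eef_pos: [0.5139, 0.1305, 0.1314]
tool_rot: [0.686, -0.166, 0.689, 0.165]
contact_force: [0.3, 0.1, -0.6]
gripper_width: 0.001
t: 6.7
eef_pos: [0.5205, 0.1323, 0.2279]
tool_rot: [0.691, -0.164, 0.684, 0.166]
contact_force: [0.1, 0.4, 1.0]
gripper_width: -0.001
49.81328063929548 0.2152349542949311
t 6.7 pos [0.5205 0.1323 0.2279] F [0.1 0.4 1. ]
shift mm in current axes [166.4   1.7  45.6] turn units [-0.07  0.1  -0.  ]
shift in target axes [165.9   1.4  47.4]
scene 0.034 154 ang 62.67 width 0.0111 gold off line mm -0.5 axis off 1.6 normal [0.89 0.46]
   gold ang 61.76
scene 0.03 154 ang 62.67 width 0.0111 gold off line mm 0.7 axis off 2.8 normal [0.89 0.46]
   gold ang 61.76
side 0.034 185 ang 63.28 width 0.0163 gold off line mm 2.7 axis off 1.2 normal [0.89 0.45]
   gold ang 63.89
side 0.03 185 ang 63.28 width 0.0164 gold off line mm -0.8 axis off -2.2 normal [0.89 0.45]
   gold ang 63.89
[[ 0.89  -0.434 -0.139  0.482]
 [ 0.456  0.849  0.267  0.202]
 [ 0.002 -0.301  0.954  0.366]
 [ 0.     0.     0.     1.   ]]
scene [356 247  11  10  90] [361.09 251.29] [0.6168 0.1022 0.0165]
side [324 228  10   9  72] [328.76 232.1 ] [0.612  0.1022 0.0165]
```

View pics/w7.png

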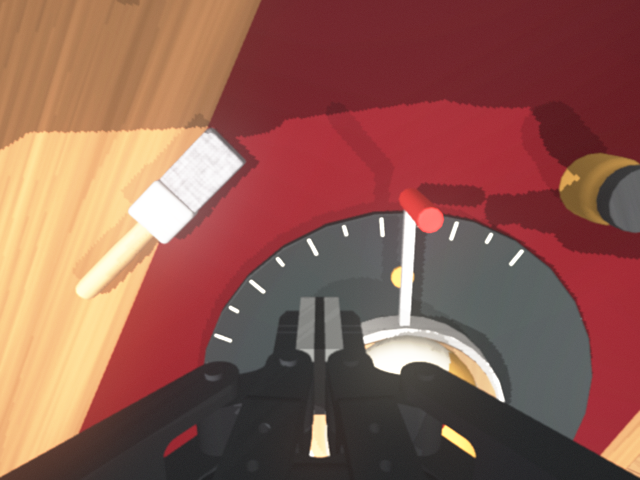

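View pics/z7b.png

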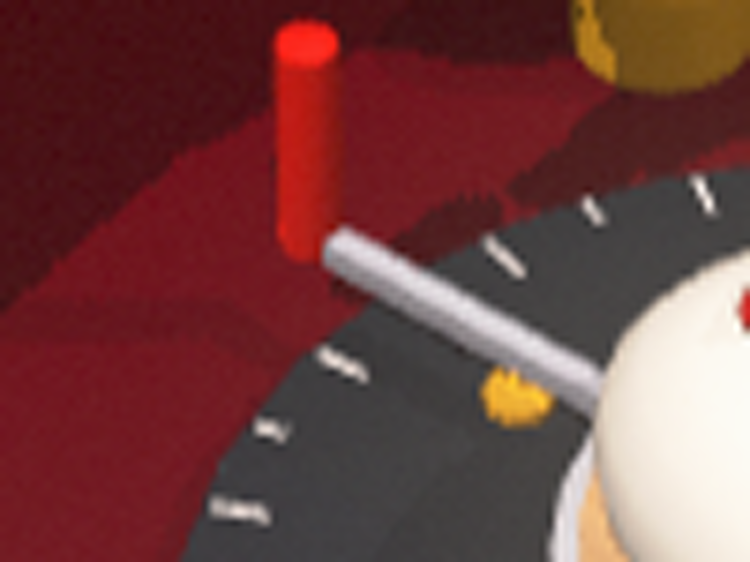

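The wrist camera (post 425,215; gold 402,277) looks from 72 mm to one side of the arm's plane, so parallax matters. I'll move over at this height, well above the post, to see it without parallax.

```bash

python3 -m jog '0 0 24 0 0 0 0; 0 0 24 0 0 0 0; 0 0 24 0 0 0 0; 0 0 0 0 0 0 0; 0 0 0 0 0 0 0'
python3 - <<'E'
from h import *
c=bot.calibration('wrist');T=c['T'];p,_=bot.read_camera('wrist');cv2.imwrite('pics/w8.png',p[:,:,::-1]);print(T[:3,3].round(4))
import pickle;pickle.dump(c,open('w8.pkl','wb'))
cv2.imwrite('pics/w8z.png',cv2.resize(p[190:340,240:400,::-1],None,fx=5,fy=4*1.0*1.25 if 0 else 4,interpolation=cv2.INTER_CUBIC) if 0 else cv2.resize(p[190:310,240:400,::-1],None,fx=5,fy=5,interpolation=cv2.INTER_CUBIC))
E
```

```text
t: 7.35
eef_pos: [0.5802, 0.1643, 0.2203]
tool_rot: [0.686, -0.166, 0.689, 0.165]
contact_force: [-0.7, -0.3, 0.2]
gripper_width: 0.003
[0.5457 0.2345 0.3633]
```

View pics/w8z.png

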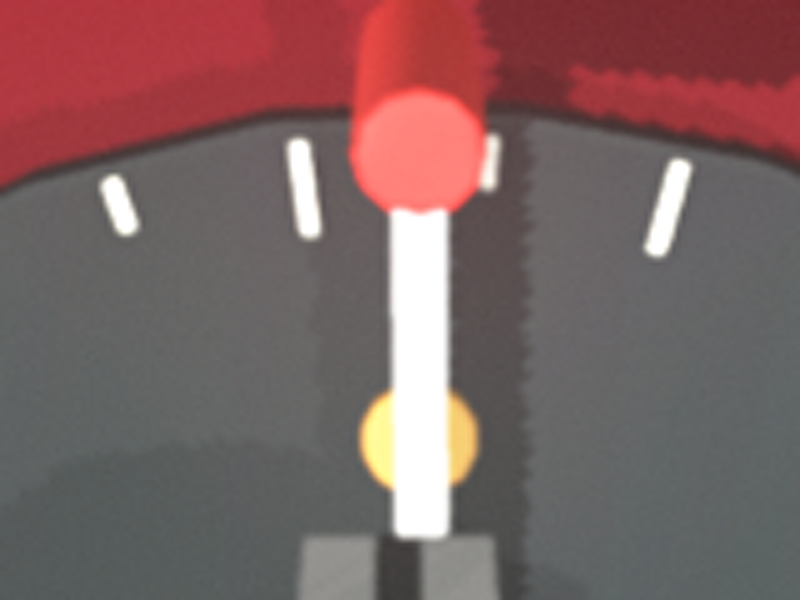

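View pics/w8.png

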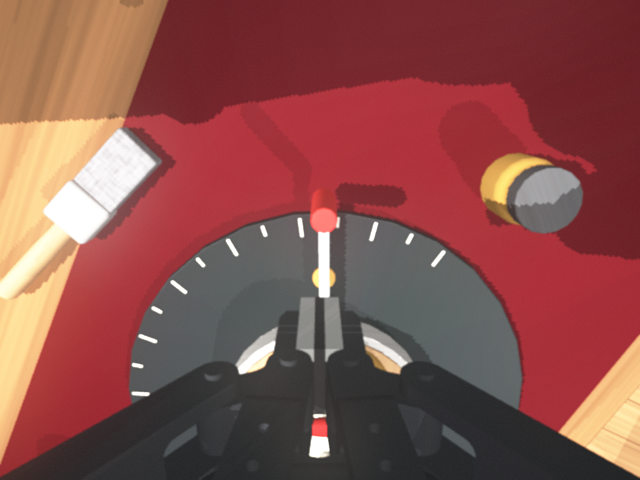

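The overhead view settles it. The disc spans columns 360–478 in the crop (centre 419) and the arm 394–450 (centre 422), so the arm is centred within about 0.5 mm with gold on both sides. Drawing well back and doing a last check.

```bash

python3 -m jog '-5 0 -30 0 0 0 0; -5 0 -30 0 0 0 0; -5 0 -30 0 0 0 0; 0 0 -25 0 0 0 0; 0 0 0 0 0 0 0'
python3 -m jog '0 0 0 0 0 0 0; 0 0 0 0 0 0 0; 0 0 0 0 0 0 0'
python3 look.py 9; python3 arm.py 9 360 250 375 226 310 214 336 230 | grep 0.034
python3 -c "
from station import bot;import numpy as np;print(np.abs(bot.get_obs()['joint_vel']).max())"
```

```text
t: 7.9
eef_pos: [0.4749, 0.1102, 0.2365]
tool_rot: [0.686, -0.164, 0.689, 0.166]
contact_force: [0.4, 1.3, 0.4]
gripper_width: -0.001
t: 8.2
eef_pos: [0.4793, 0.1128, 0.2372]
tool_rot: [0.687, -0.166, 0.687, 0.166]
contact_force: [-0.2, 0.1, -0.7]
gripper_width: 0.001
39.41924895745654 0.23556488879285226
t 8.2 pos [0.4793 0.1128 0.2372] F [-0.2  0.1 -0.7]
shift mm in current axes [175.2   0.4  92.9] turn units [-0.06  0.    0.01]
shift in target axes [175.2  -0.3  92.9]
scene 0.034 153 ang 62.54 width 0.0105 gold off line mm -0.5 axis off 1.3 normal [0.89 0.46]
side 0.034 185 ang 63.28 width 0.0163 gold off line mm 2.7 axis off 1.2 normal [0.89 0.45]
0.0035368414745712675
```

View pics/scene9.png

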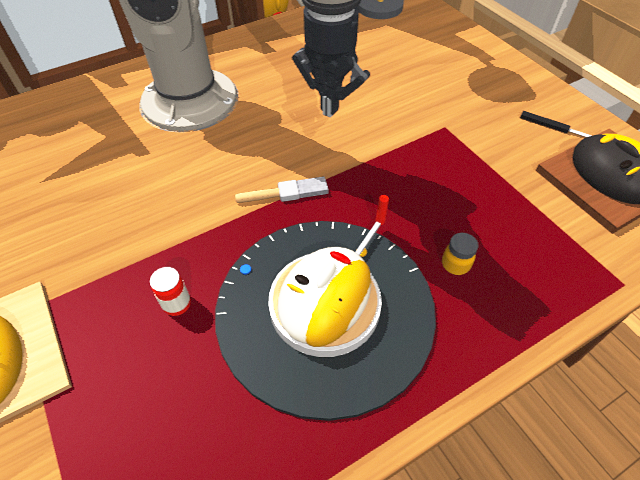

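The arm lies over the gold mark at (362,252) and is unchanged since release. The brush, can and jar are where they started, and the gripper is clear.

```bash
python3 -c "
from station import bot;print(bot.hand_in())"
```

```text
the job is handed in; nothing more can be done
None
```

The lever arm now lies across the middle of the gold mark, with gold showing on both sides, and the job is handed in. I pushed the red post about 41° round its arc with shut fingertips. Forces stayed around 2–4 N and I never gripped it. Then I drew the gripper back clear.

- **Final position:** the wrist camera, looking down almost exactly in the arm's plane, showed the arm within about 0.5 mm of the disc's centre.
- **Fixed cameras:** they agreed less exactly. The scene camera gave -0.5 mm and the side camera gave +2.7 mm or -0.8 mm, depending on the arm height assumed. I put this down to viewing angle and the 2 mm calibration, and relied on the wrist view.
- **After release:** the arm's angle stayed the same to within measurement (62.5–62.7° in the scene view).
- **Everything else:** the jar, can and brush look unmoved in the last picture, and the gripper never came near the mask. The moves ended at about 8.2 s, with the robot touching nothing.

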